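# Press the loose end cap home in a cardboard tube

### The job

Take the cardboard tube from its wooden rest and lay it in the cradle of the little hand press with its half-inserted end cap towards the plunger. Then push the plunger in, past the soft first stop where its foot meets the cap, until the cap sits fully home against the tube and you feel the firm second stop; lean on that stop with about 16 N, never with more than 25 N or the tube is crushed. Let the plunger spring back, leave the tube lying in the cradle, and leave the other things on the bench where they stand.

Things in the scene. Friction and masses are not known exactly. Their poses are not given: they have to be found in the camera images.
- tube_center (a point): Centre of a loose brown cardboard tube, 32 mm diameter, 90 mm long, about 85 g, lying level in a wooden rest, its axis (own y) 45 mm above the bench. The cap at its +y end is already home (4 mm flange: end face 49 mm from the centre); the cap in its -y end must be pressed home. Grip it across its middle: the V saddles of rest and press leave 44 mm of free length there.
- cap (a joint): How far the loose white cap has been pushed into the tube, in m: 0 stands 14 mm proud (stem seen between flange and tube), 0.014 is fully home, its 4 mm flange against the cardboard. It starts between 0 and 0.005. The fit is tight: about 7 N slides it and it stays where it is left.
- cap_face (a point): Centre of the outer face of the loose cap's round flange (31 mm diameter), on the tube's axis: 49 mm from the tube's centre when home, up to 63 mm when not.
- press: Hand press, fixed: plywood base 90 by 210 mm, 10 mm thick, origin under it at bench height. y is the level direction in which the plunger pushes, x level across, z up. Back stop: steel plate 70 mm wide, 66 mm high over the bench, face at y = +65 mm. Bearing block, from which the plunger's foot looks out: 50 mm wide, 66 mm high, y = -84 to -108 mm. The cradle lies between.
- press_seat (a point): Where the tube's centre lies once pushed against the back stop: on the press's y axis at y = +16 mm, 45 mm above the bench; axes as the press. Two V saddles (10 mm long), centred 33 mm before and 25 mm behind this point along y, centre the tube; their tips stay below its axis. A tube laid with its centre 4 to 10 mm on the plunger's side of here clears both ends; the plunger slides it to the stop.
- plunger (a joint): Plunger travel in m: 0 out, at most 0.052 in. A light spring gives 1.5 N out, 3 N in, and returns it. Its foot, a 24 mm steel disc, is on a thread set anywhere in 14 mm, so the travel where it meets the cap (first stop) and where the cap is home (second, 29 to 43 mm) must be felt: free travel 2 to 3 N, sliding the cap about 10 N, then it rises steeply: lean to about 16 N; 25 N crushes the tube.
- knob_face (a point): Centre of the flat outer face of the plunger's round metal knob (40 mm diameter, 14 mm thick), 45 mm above the bench, 198 mm from the seat along the press's -y when out. Push it here along the press's +y, for instance with the shut fingertips pointing down behind it; nothing stands under or beside the knob.
- glue_bottle: Bystander: white bottle, 72 mm diameter, 190 mm high, standing; origin under its middle.
- tape_roll: Bystander: roll of paper tape lying flat, 90 mm diameter, 24 mm high; origin under its middle.
- offcut: Bystander: short piece of cardboard tube standing upright, 48 mm diameter, 70 mm high; origin under its middle.
Mind the look-alikes: they are no part of the job. Leave any green or turquoise look-alike of the part that bears tube_center alone.

How it is judged:
On the way, in this order (a step that is already met when the one before it is completed fails the run):
1. the tube lies in the press's cradle with its loose cap, still standing proud, towards the plunger, and is let go (x of tube_center in the frame of press_seat between -0.004 and 0.004 m and z of tube_center in the frame of press_seat between -0.004 and 0.004 m and y of tube_center in the frame of press_seat between -0.022 and 0.003 m and y of cap_face in the frame of press_seat below -0.04 m and angle between the y axis of tube_center and the y axis of press_seat, either way round below 0.1 rad and value of joint cap below 0.009 m and value of joint plunger below 0.004 m and contact force between each of the fingers, the arm and tube below 0.1 N), for 0.2 s.
2. the robot leans on the plunger with over 13 N, the cap being home (less than 1.5 mm proud) and the tube itself untouched (value of joint cap above 0.0125 m and value of joint plunger above 0.025 m and contact force between any of the fingers, the arm and press above 13 N and contact force between each of the fingers, the arm and tube below 0.1 N), for 0.1 s.
At the end, for the whole second after the job is handed in: The cap is home (less than 1.5 mm proud), the plunger has sprung back to within 4 mm of its rest, and the tube lies in the cradle's saddles (within 4 mm across and in height, within 0.1 rad, anywhere between back stop and plunger), cap towards the plunger (value of joint cap above 0.0125 m and value of joint plunger below 0.004 m and x of tube_center in the frame of press_seat between -0.004 and 0.004 m and z of tube_center in the frame of press_seat between -0.004 and 0.004 m and y of tube_center in the frame of press_seat between -0.022 and 0.003 m and y of cap_face in the frame of press_seat below -0.04 m and angle between the y axis of tube_center and the y axis of press_seat, either way round below 0.1 rad); the robot touches nothing.
It fails at once if the robot pushes on the press with more than 25 N (contact force between any of the fingers, the arm and press above 25 N).
It fails at once if the glue bottle, tape roll or offcut is moved by more than 20 mm (distance of any of glue_bottle, tape_roll, offcut from where it was at the start of the episode above 0.02 m).
It also fails if it takes over 72 s, if anything falls off the work surface, if the arm or the gripper's body presses on something with over 40 N, if the wrist force passes 120 N, or if a joint passes its speed limit or range.

### The arm

A 7-joint arm with a two-finger parallel gripper is mounted at the origin on the work surface. World frame = base frame: x ahead of the robot, y to its left, z up, the work surface at z = 0. Lengths are in m, angles in rad, forces in N, time in s.
With the tool pointing down it reaches from about 0.4 to 0.875 m from the base axis. Payload 19.3 kg.
Tool frame: the origin (TCP) lies between the finger pads; the fingertips stand bot.tcp_to_tips ahead of it and the grasp point (between the pads) lies 3 mm ahead of it (bot.tcp_to_tips is the distance from the TCP to the fingertips, in m); x points along the fingers, y is the direction in which the jaws open and shut, and the axes are right-handed (so a half turn about x gives the same grasp; the last joint's range is limited). The gripper opens to 85 mm and grips with 20 to 120 N. Pads are 22 mm wide; open, the fingers measure 114 mm over their backs; the gripper's body (76 mm by 85 mm) begins 54 mm behind the grasp point. The pads swing forward as they close: fully open they stand 13 mm farther back than shut.
Start: joints at [1.205, 0.521, -0.036, 1.599, 0.021, 1.021, -0.113], TCP at [0.182, -0.598, 0.253] pointing down, gripper open.
Joint ranges: [-2.91, 2.91], [-0.3, 2.13], [-1.5, 1.42], [0.17, 2.43], [-1.26, 4.41], [0.16, 1.93], [-2.52, 2.52]. Speed limits (rad/s): [1.89, 1.89, 2.39, 2.39, 3.01, 3.01, 3.01].

### API

Orientations are given as [roll, pitch, yaw] about the fixed x, y, z axes, in that order (R = Rz(yaw) Ry(pitch) Rx(roll)).
In Python, from workcell import bot, eyes gives the robot as it stands. The module is installed in compiled form; this text tells all that it offers.
- The arm moves only by the tool step_arm, never from a script. Its argument "targets" is a list that holds one entry, the list of rows, each a list of 7 numbers: the shift along the tool's x, y, z in cm, then the turn, a rotation vector about the tool's x, y, z in rad, then the opening, from 0 (shut) to 1 (fully open). A call has 1 to 10 rows; each row is the pose to reach, as a shift and turn from the pose measured when the call began, along the tool's axes at that moment; what a row does not reach only later rows make up. A row lasts 1/10 s, in which the tool goes at most 50 mm and 8.59 degrees, less where a joint would pass 70% of its speed; a pose out of reach is approached as far as the arm can. A call with a gripper value outside its range is refused whole. The fingers move at their own pace and stop on an object; "grip_force" is the grip in N (left out, the last holds). Time passes only in rows, so rows that repeat a pose let the fingers close. It gives the time, the measured TCP pose, the force and the opening at its end, in the units of the state.
- bot.observe(): the state, without advancing time (a new reading comes with each control period).
- eyes.grab_frame(name): name is "side" or "top"; returns the picture (384x512x3 uint8, red, green, blue); there is no depth.
- eyes.get_calibration(name): a dict with "fx", "fy", "cx", "cy" (pixels), "k1" (the pictures are not rectified: a ray, as slopes to the right and down, at radius r is drawn at 1 + k1 r^2 times it, then the intrinsics apply), "camera_from_world" (4x4, takes a point from world to camera coordinates). Camera axes: x right, y down, z forward; pixel columns grow to the right and rows downward; lengths in m; the calibration is good to about 2 mm. A picture is of the moment at which its call begins. get_calibration takes no time and is no camera call.
- bot.job_done(): hands the job in, once; it reports no verdict.
The state is a dict: "clock": time; "qpos": joint angles; "qd": joint speeds; "joint_efforts": joint torques, N m; "position": TCP position; "tool_rot": TCP orientation; "force": force on the tool from outside, world axes, zero at the start; "moment": the same for the moment, N m; "grip_width": finger opening in m.
Only numpy, scipy, OpenCV 4.12 (cv2) and the standard library are available. Lean on these libraries where they do the work, as an engineer would, in place of code of your own. Each camera call takes 0.05 s, during which the arm holds its last target.

## Working session

There is one attempt and no reset: what is moved stays moved. The work goes in short steps, Python scripts to look and compute and a tool call to move; the robot and the scene stay as the last step left them, time stands still between calls to the robot, and variables do not carry over. Pictures are saved under pics/ and viewed, and the job is handed in when it is done.

Besides the shell and the picture viewer there is one more tool, called after ">>>" as name([rows], argument=value, ...), one row to a line, values as JSON. step_arm: Moves the arm, as the interface text tells. Its arguments: {"type":"object","properties":{"targets":{"type":"array","items":{"type":"array","items":{"type":"array","items":{"type":"number"}}}},"grip_force":{"type":"number"}},"required":["targets"]}

```bash
mkdir -p pics
python3 - <<'E'
from workcell import bot, eyes
import cv2
s=bot.observe()
for k,v in s.items(): print(k,v)
print(bot.tcp_to_tips)
for n in("side","top"):
    im=eyes.grab_frame(n); cv2.imwrite(f"pics/{n}0.png",im[:,:,::-1]); 
    c=eyes.get_calibration(n); print(n,c)
E
```

```text
clock 0.0
qpos [ 1.2048045   0.52199864 -0.03630797  1.60002705  0.02120253  1.02111902
 -0.11279909]
qd [ 3.38986556e-05 -1.19692527e-03 -5.86444569e-04 -1.66477636e-03
  6.71051819e-04  6.18502990e-04 -8.08853511e-04]
joint_efforts [ 3.39076387e-04 -9.27093530e+01  1.98000737e+00 -3.69926226e+01
  1.78199628e-02  8.14001978e-03  2.53010506e-05]
position [ 0.18204296 -0.59755592  0.25272871]
tool_rot [-1.48774563  1.5696293   1.9496146 ]
force [ 0.82279102 -0.21955311 -0.35356799]
moment [-0.04873752  0.04744104 -0.02601794]
grip_width 0.0855345860737372
0.022
side {'fx': 370.4409356833178, 'fy': 370.4409356833178, 'cx': 250.40637899976653, 'cy': 191.36592582659833, 'k1': 0.012538151963186181, 'camera_from_world': array([[-0.95312451, -0.30234722, -0.01182456,  0.52572576],
       [-0.13629114,  0.46388078, -0.87535099,  0.16098043],
       [ 0.27014512, -0.8327069 , -0.48334339,  0.52235781],
       [ 0.        ,  0.        ,  0.        ,  1.        ]])}
top {'fx': 406.68601143267233, 'fy': 406.68601143267233, 'cx': 257.0558343561383, 'cy': 187.82839737170397, 'k1': -0.0387279765210735, 'camera_from_world': array([[-0.02226797, -0.99963688,  0.01517375, -0.04766382],
       [-0.9974014 ,  0.02117288, -0.06886327,  0.54601429],
       [ 0.06851699, -0.01666776, -0.99751071,  0.99994376],
       [ 0.        ,  0.        ,  0.        ,  1.        ]])}
```

View pics/side0.png

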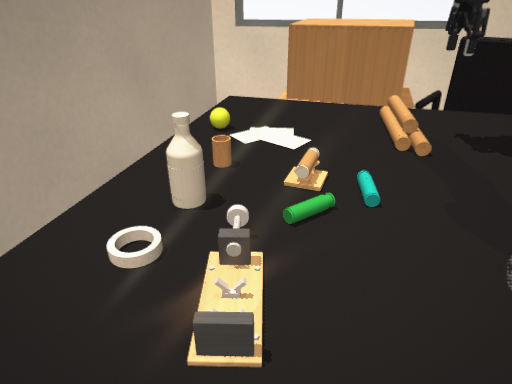

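View pics/top0.png

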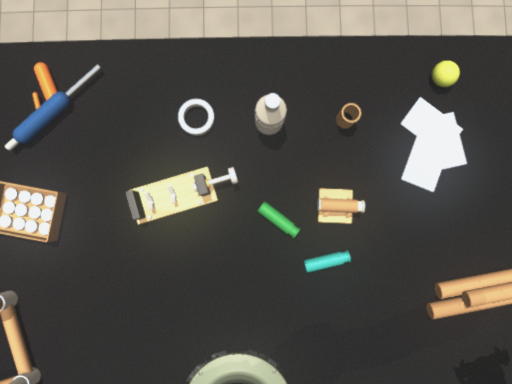

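The brown tube lies in its rest at top (342,205) and side (308,163). The green tube (279,219) and turquoise tube (328,261) are the look-alikes. The press is at top (175,195), with its knob at (234,176). Next I'll enlarge both.

Run:
```python
import cv2
t=cv2.imread("pics/top0.png"); s=cv2.imread("pics/side0.png")
R=lambda im,x,y,w,h,f:cv2.resize(im[y:y+h,x:x+w],None,fx=f,fy=f,interpolation=cv2.INTER_CUBIC)
cv2.imwrite("pics/c1.png",R(t,305,175,75,60,10))
cv2.imwrite("pics/c2.png",R(t,120,150,125,85,6))
cv2.imwrite("pics/c3.png",R(s,275,140,75,60,10))
cv2.imwrite("pics/c4.png",R(s,185,200,90,165,3.6))
```

```text
(no output)
```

View pics/c1.png

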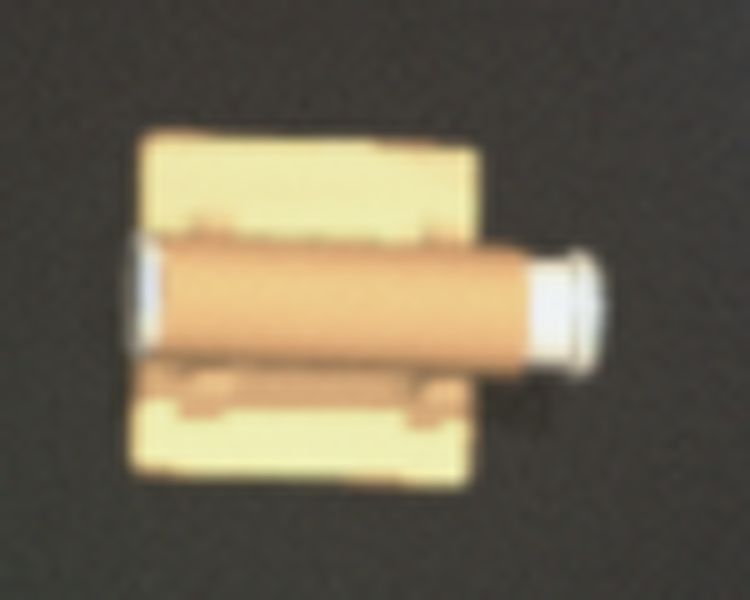

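View pics/c2.png

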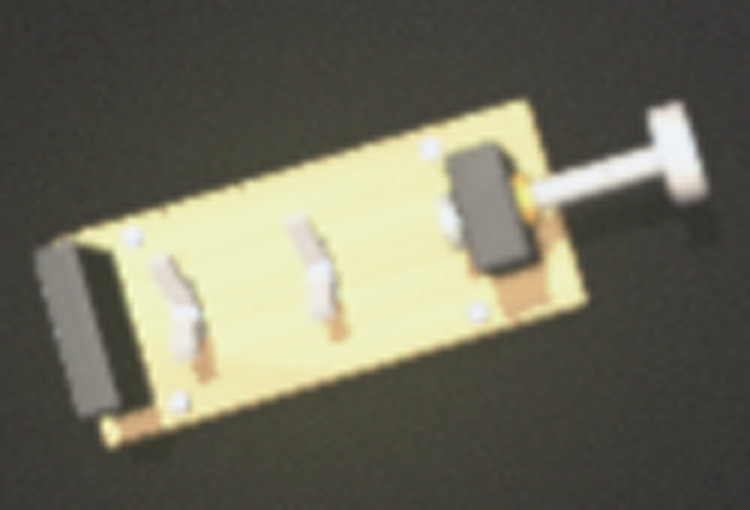

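View pics/c3.png

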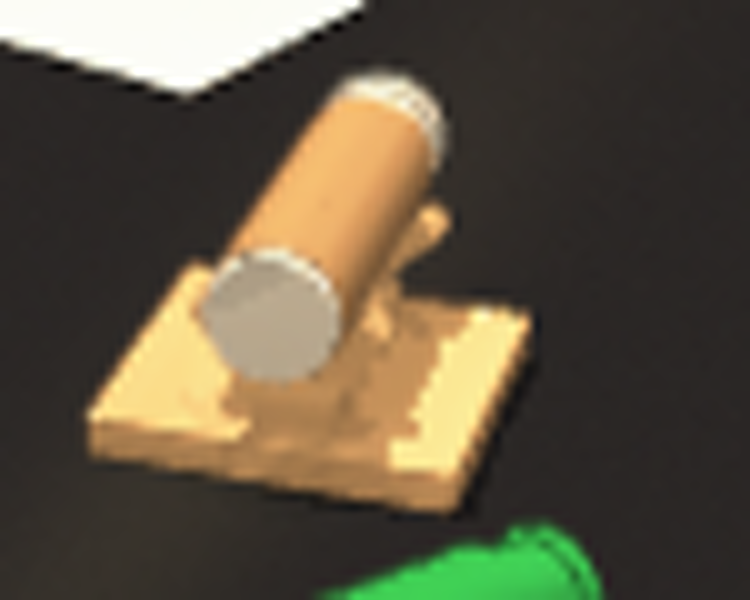

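View pics/c4.png

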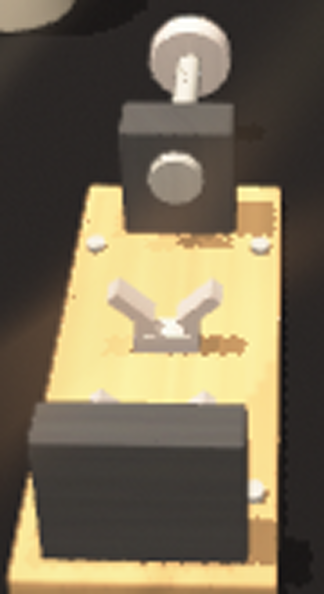

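```bash
cat > h.py <<'E'
import numpy as np, cv2
from workcell import bot, eyes
from scipy.optimize import least_squares
C={n:eyes.get_calibration(n) for n in("side","top")}
def proj(n,P):
    c=C[n];P=np.atleast_2d(P);T=c["camera_from_world"]
    q=P@T[:3,:3].T+T[:3,3];s=q[:,:2]/q[:,2:];r2=(s**2).sum(1,keepdims=True)
    s=s*(1+c["k1"]*r2);return s*[c["fx"],c["fy"]]+[c["cx"],c["cy"]]
def ray(n,uv,z):
    c=C[n];d=(np.array(uv,float)-[c["cx"],c["cy"]])/[c["fx"],c["fy"]];s=d.copy()
    for _ in range(20): s=d/(1+c["k1"]*(s**2).sum())
    T=c["camera_from_world"];R=T[:3,:3];o=-R.T@T[:3,3];v=R.T@np.r_[s,1]
    return o+v*(z-o[2])/v[2]
def cr(p,x,y,f): return (np.array(p,float)+.5)/f-.5+[x,y]
def rz(a): return np.array([[np.cos(a),-np.sin(a),0],[np.sin(a),np.cos(a),0],[0,0,1]])
E
python3 - <<'E'
from h import *
# press
pt=[((527,97),(-45,-105,10)),((588,300),(45,-105,10)),((105,447),(45,105,10)),((73,238),(-35,65,66)),((119,403),(35,65,66))]
# which sign of x? test both
ps=[((38,405),( 35,65,66)),((244,408),(-35,65,66)),((88,186),(45,-105,10)),((281,187),(-45,-105,10)),((175,177),(0,-81,45)),((190,56),(0,-182,45))]
def fit(sg,useside=True):
    def f(p):
        R=rz(p[2]);o=[]
        for L,n,a in ((pt,"top",(120,150,6)),(ps,"side",(185,200,3.6))):
            s = sg if n=="top" else sg
            if n=="side" and not useside: continue
            for uv,P in L:
                P=np.array(P)/1e3; P[0]*=s if n=="top" else -SS*s
                o.append(proj(n,R@P+[p[0],p[1],0])[0]-cr(uv,*a))
        return np.ravel(o)
    return f
for sg in(1,-1):
  for SS in (1,-1):
    r=least_squares(fit(sg),[.5,.15,.2]);print(sg,SS,r.x,r.cost); 
    if r.cost<50:print(r.fun.reshape(-1,2).round(1).tolist())
    r=least_squares(fit(sg,False),[.5,.15,.2]);print(' top only',r.x,r.cost)
for p in [(163,243),(160,357),(530,250),(524,375)]: print(ray("top",cr(p,305,175,10),.045))
print("cap edge",ray("top",cr((600,315),305,175,10),.045),"left",ray("top",cr((135,292),305,175,10),.045))
for n in C:
  T=C[n]["camera_from_world"];print(n,-T[:3,:3].T@T[:3,3])
E
```

```text
1 1 [0.52644432 0.15885959 0.32077549] 8979.998812538479
 top only [0.51737392 0.15464129 0.50923406] 2471.3121631139256
1 -1 [0.52476105 0.1635541  0.32330331] 2715.649107228688
 top only [0.51737392 0.15464129 0.50923406] 2471.3121631139256
-1 1 [0.52934726 0.16463623 0.27414016] 67.63869244189779
 top only [0.5311248  0.16041855 0.27741061] 23.32104930555062
-1 -1 [0.53158053 0.1600434  0.25576525] 6308.049862434002
 top only [0.5311248  0.16041855 0.27741061] 23.32104930555062
[ 0.51274747 -0.21451529  0.045     ]
[ 0.48492821 -0.21287177  0.045     ]
[ 0.50903493 -0.30489379  0.045     ]
[ 0.47847801 -0.3022335   0.045     ]
cap edge [ 0.49271779 -0.32158501  0.045     ] left [ 0.50092373 -0.20725323  0.045     ]
side [0.3819099  0.51924694 0.39960904]
top [ 0.47502091 -0.04254038  1.03577817]
```

```bash
cat > fit.py <<'E'
from h import *
def draw(n,im,pts,col,f,x,y):
    q=((proj(n,pts)-[x,y]+.5)*f-.5); cv2.polylines(im,[np.round(q).astype(int)],False,col,1,cv2.LINE_AA)
def circ(y,r): a=np.linspace(0,2*np.pi,41);return np.c_[r*np.cos(a),0*a+y,r*np.sin(a)]
def tubeL(cap): return [circ(-.045,.016),circ(.045,.016),circ(.049,.0155),circ(-.049-.014+cap,.0155),circ(-.045-.014+cap,.0155)]
sq=lambda x0,x1,y0,y1,z:np.array([[x0,y0,z],[x1,y0,z],[x1,y1,z],[x0,y1,z],[x0,y0,z]])
pressL=[sq(-.045,.045,-.105,.105,.01),sq(-.035,.035,.065,.085,.066),sq(-.025,.025,-.108,-.084,.066)]
def ov(name,frames,box,pose,L,zc,f,out):
    x,y,w,h=box;im=cv2.resize(frames[y:y+h,x:x+w],None,fx=f,fy=f,interpolation=cv2.INTER_CUBIC)
    for l in L: draw(name,im,l@rz(pose[2]).T+[pose[0],pose[1],zc],(255,0,255),f,x,y)
    cv2.imwrite(out,im)
E
python3 - <<'E'
from fit import *
t=cv2.imread("pics/top0.png"); s=cv2.imread("pics/side0.png")
T=(.4963,-.2586,-.056); L=tubeL(.001)
ov("top",t,(305,175,75,60),T,L,.045,8,"pics/a1.png"); ov("side",s,(275,140,75,60),T,L,.045,8,"pics/a2.png")
P=(.5301,.1620,.275); K=pressL+[l+[0,0,.045] for l in (circ(-.182,.02),circ(-.168,.02))]
ov("top",t,(120,150,125,85),P,K,0,5,"pics/a3.png"); ov("side",s,(185,200,90,165),P,K,0,3.4,"pics/a4.png")
a,b=[cv2.imread(f"pics/a{i}.png") for i in(1,2)]; cv2.imwrite("pics/a12.png",np.vstack([a,b])[:, :] if 0 else cv2.resize(np.hstack([a,b]),(800,320)))
E
```

```text
(no output)
```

View pics/a12.png

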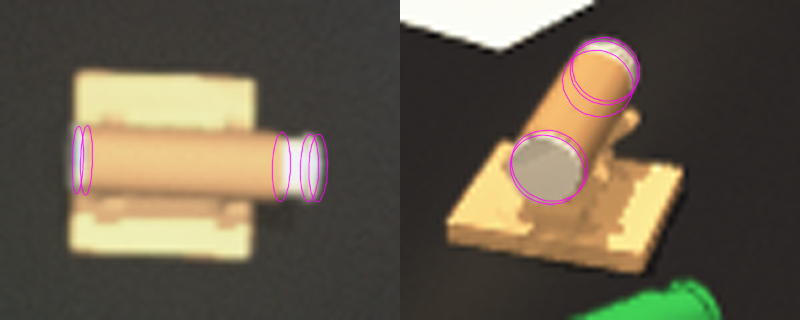

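View pics/a3.png

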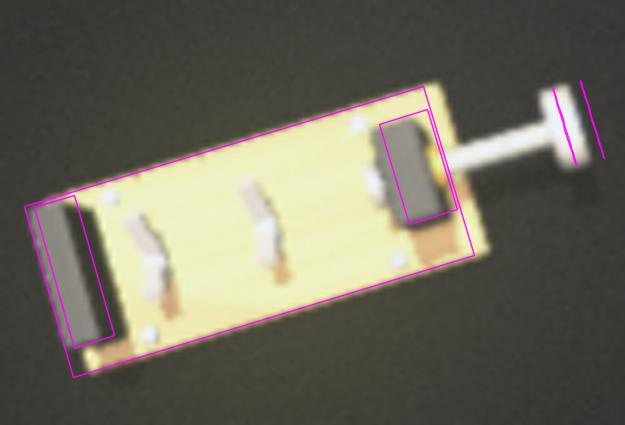

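View pics/a4.png

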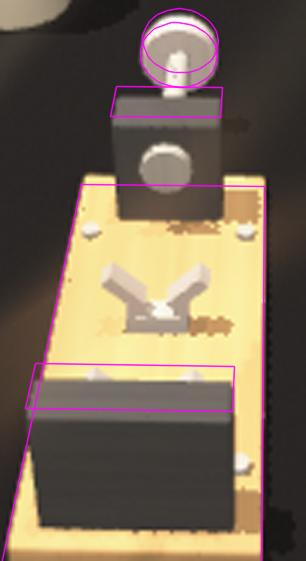

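```bash
cat > pf.py <<'E'
from fit import *
pt=[((527,97),(45,-105,10),1),((588,300),(-45,-105,10),1),((105,447),(-45,105,10),1),((73,238),(35,65,66),0),((119,403),(-35,65,66),0),
((447,155),(25,-84,66),0),((488,272),(-25,-84,66),0),((694,147),(0,-182,45),0)]
ps=[((38,405),(-35,85,66),2),((244,408),(35,85,66),2),((36,442),(-35,85,66),9),((88,186),(-45,-105,10),1),((281,187),(45,-105,10),1),((175,177),(0,-81,45),3),((124,122),(-25,-84,66),0),((235,124),(25,-84,66),0),((33,442),(-35,85,66),2),((246,442),(35,85,66),2),((38,405),(-35,65,66),0),((244,408),(35,65,66),0)]
ps=[p for i,p in enumerate(ps) if p[2] in(0,1) or i>7 and p[2]==2]
def f(p):
    R=rz(p[2]);o=[]
    for L,n,a in ((pt,"top",(120,150,6)),(ps,"side",(185,200,3.6))):
        for uv,P,k in L:
            P=np.array(P)/1e3
            if k==1:P[1]+=p[3]
            if k==2:P[1]+=p[4]
            o.append(proj(n,R@P+[p[0],p[1],0])[0]-cr(uv,*a))
    return np.ravel(o)
r=least_squares(f,[.53,.16,.27,0,0],loss="soft_l1");print(r.x.round(4));print(f(r.x).reshape(-1,2).round(1).tolist())
P=r.x
t=cv2.imread("pics/top0.png"); s=cv2.imread("pics/side0.png")
pressL[0]=pressL[0]+[0,P[3],0]
pressL[1]=sq(-.035,.035,.065,.085+P[4],.066)
K=pressL+[l+[0,0,.045] for l in (circ(-.182,.02),circ(-.168,.02))]+[np.array([[0,y,.045] for y in (-.182,.065)])]
ov("top",t,(120,150,125,85),P,K,0,5,"pics/a3.png"); ov("side",s,(185,200,90,165),P,K,0,3.4,"pics/a4.png")
print("seat",rz(P[2])@[0,.016,.045]+[P[0],P[1],0],"knob",rz(P[2])@[0,-.182,.045]+[P[0],P[1],0])
E
python3 pf.py
```

```text
[ 0.5287  0.1678  0.2734 -0.0139 -0.0028]
[[-0.2, 0.0], [-0.3, 0.2], [0.1, -0.1], [0.3, -0.1], [0.6, 0.5], [-1.0, -0.4], [-2.0, 0.1], [0.4, 0.0], [53.2, 0.0], [-53.7, -0.9], [30.1, 2.7], [-33.4, 1.8], [58.8, 0.4], [-61.8, -0.7], [57.8, -1.0], [-58.7, -2.8]]
seat [0.52441027 0.18320045 0.045     ] knob [ 0.57787669 -0.00744409  0.045     ]
```

```bash
sleep 1; ls pics
```

```text
a1.png
a12.png
a2.png
a3.png
a4.png
c1.png
c2.png
c3.png
c4.png
side0.png
top0.png
```

```bash
sed -i 's/^ps=\[p for i.*/ps=[(p[0],(-p[1][0],)+p[1][1:],p[2]) for i,p in enumerate(ps) if p[2] in(0,1) or i>7 and p[2]==2]/' pf.py; python3 pf.py
```

```text
[ 0.5279  0.1676  0.2746 -0.0137 -0.0028]
[[-0.3, 0.3], [-0.3, 0.4], [0.1, 0.3], [0.3, 0.2], [0.7, 0.9], [-1.0, -0.1], [-1.9, 0.4], [0.4, 0.3], [0.3, -0.5], [-0.0, -0.2], [-2.1, 2.4], [-0.3, 2.1], [-1.8, -0.6], [0.4, 0.4], [-0.7, -1.9], [1.4, -1.8]]
seat [0.52358076 0.18303705 0.045     ] knob [ 0.57726196 -0.00754712  0.045     ]
```

View pics/a3.png

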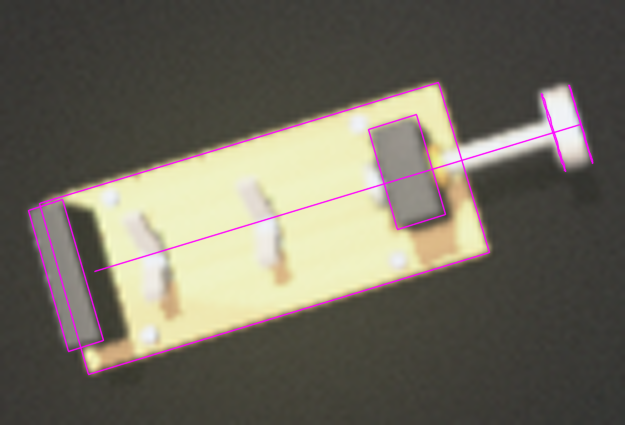

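View pics/a4.png

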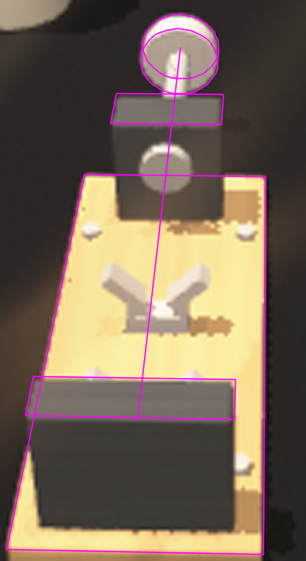

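```bash
cat > mv.py <<'E'
from h import *
from scipy.spatial.transform import Rotation as Ro
def cur():
    s=bot.observe(); return np.array(s["position"]),Ro.from_euler("xyz",s["tool_rot"]).as_matrix(),s
def goal(p,yaw,sg=None):
    # tcp p, tool x down, tool y along +-(press/tube x axis at yaw)
    pc,Rc,s=cur();best=None
    for g in((1,-1) if sg is None else (sg,)):
        y=g*np.array([np.cos(yaw),np.sin(yaw),0]);x=np.array([0,0,-1.]);R=np.c_[x,y,np.cross(x,y)]
        rv=Ro.from_matrix(Rc.T@R).as_rotvec()
        if best is None or np.linalg.norm(rv)<np.linalg.norm(best[1]):best=(Rc.T@(np.array(p)-pc)*100,rv,g)
    print("shift cm",best[0].round(2),"rot",best[1].round(3),"sg",best[2]); return best
def st():
    p,R,s=cur();print(s["clock"],p.round(4),"F",np.round(s["force"],2),"w",round(s["grip_width"],4),"q",np.round(s["qpos"],2));print(R.round(3).tolist())
E
python3 - <<'E'
from mv import *
st()
goal((.4963,-.2586,.17),-.056)
goal((.4963,-.2586,.17),-.056,1);goal((.4963,-.2586,.17),-.056,-1)
print("bottle",ray("top",(270,122),.1),ray("side",(187,198),0.0),"offcut",ray("top",(348,117),.035),"tape",ray("top",(196,117),.012))
E
```

```text
0.1 [ 0.1821 -0.5976  0.2528] F [-0.35  0.03 -0.25] w 0.0857 q [ 1.2   0.52 -0.04  1.6   0.02  1.02 -0.11]
[[-0.0, 0.292, -0.957], [0.001, -0.957, -0.292], [-1.0, -0.001, 0.0]]
shift cm [  8.3  -23.26 -39.94] rot [-1.219e+00 -1.000e-03  1.000e-03] sg 1
shift cm [  8.3  -23.26 -39.94] rot [-1.219e+00 -1.000e-03  1.000e-03] sg 1
shift cm [  8.3  -23.26 -39.94] rot [1.923e+00 1.000e-03 1.000e-03] sg -1
bottle [ 0.69278719 -0.09184995  0.1       ] [ 0.72828651 -0.10202458  0.        ] offcut [ 0.71732362 -0.29180889  0.035     ] tape [0.72991689 0.0922207  0.012     ]
```

>>> step_arm([
  [[0,-1.2,-2,-0.06,0,0,1],[0,-3.6,-6,-0.18,0,0,1],[0,-6,-10,-0.3,0,0,1],[1,-8.4,-14.4,-0.44,0,0,1],[2,-10.8,-18.5,-0.56,0,0,1],[3,-13.2,-22.6,-0.69,0,0,1],[4,-15.6,-26.8,-0.82,0,0,1],[5.5,-18,-31,-0.95,0,0,1],[7,-20.5,-35.2,-1.08,0,0,1],[8,-22.4,-38.5,-1.18,0,0,1]],
])

```text
clock: 1.1
position: [0.4862, -0.2686, 0.1721]
tool_rot: [-2.678, 1.569, 1.946]
force: [1.1, -0.8, 0.1]
grip_width: 0.0852
```

Run:
```python
from mv import *
st(); goal((.4963,-.2586,.12),-.056); goal((.4963,-.2586,.049),-.056)
```

```text
1.1 [ 0.4862 -0.2686  0.1721] F [ 1.07 -0.84  0.1 ] w 0.0852 q [ 0.68  0.54 -0.39  1.84  0.27  0.81  0.07]
[[-0.001, 0.996, -0.088], [0.002, -0.088, -0.996], [-1.0, -0.001, -0.002]]
shift cm [ 5.21  0.92 -1.08] rot [-0.033 -0.002  0.001] sg 1
shift cm [12.31  0.93 -1.06] rot [-0.033 -0.002  0.001] sg 1
```

>>> step_arm([
  [[1.5,0.5,-0.6,-0.02,0,0,1],[3.5,0.9,-1.07,-0.033,0,0,1],[5.2,0.92,-1.07,-0.033,-0.002,0.001,1],[5.2,0.92,-1.07,-0.033,-0.002,0.001,1]],
])

```text
clock: 1.5
position: [0.4951, -0.2583, 0.118]
tool_rot: [-1.861, 1.567, 2.795]
force: [0.1, 1.0, -0.4]
grip_width: 0.0854
```

Run:
```python
from mv import *
st(); goal((.4963,-.2586,.049),-.056)
a=eyes.grab_frame("top")[:,:,::-1]; b=eyes.grab_frame("side")[:,:,::-1]
cv2.imwrite("pics/b.png",np.hstack([cv2.resize(a[160:240,290:390],(400,320),interpolation=2),cv2.resize(b[80:200,235:385],(400,320),interpolation=2)]))
```

```text
1.5 [ 0.4951 -0.2583  0.118 ] F [ 0.12  1.   -0.36] w 0.0854 q [ 0.64  0.62 -0.36  1.87  0.32  0.71  0.03]
[[-0.003, 0.998, -0.056], [0.001, -0.056, -0.998], [-1.0, -0.003, -0.001]]
shift cm [6.9  0.15 0.03] rot [ 0.    -0.001  0.003] sg 1
```

View pics/b.png

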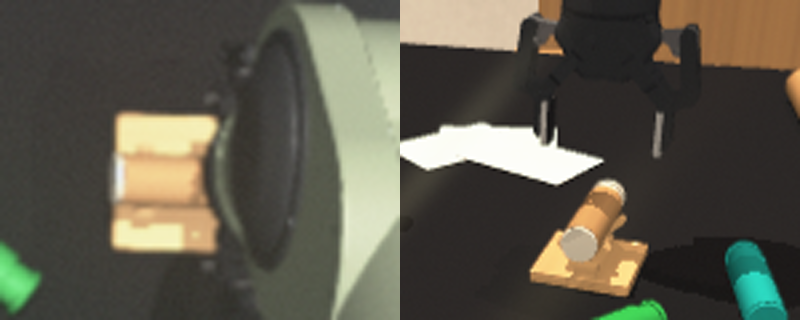

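The open fingers straddle the tube: in the left half it runs at (165,178), and in the right half the fingers at (545,120) and (657,135) stand above it at (597,215). I'll descend and close.

>>> step_arm([
  [[1.5,0.1,0.03,0,0,0.003,1],[3.5,0.15,0.03,0,0,0.003,1],[5.5,0.15,0.03,0,0,0.003,1],[6.6,0.15,0.03,0,0,0.003,1],[6.9,0.15,0.03,0,0,0.003,1],[6.9,0.15,0.03,0,0,0.003,1]],
], grip_force=30)

```text
clock: 2.2
position: [0.4976, -0.2595, 0.0517]
tool_rot: [1.474, 1.568, -0.153]
force: [-0.3, -0.0, 0.3]
grip_width: 0.0853
```

>>> step_arm([
  [[0,0,0,0,0,0,0.5],[0,0,0,0,0,0,0.3],[0,0,0,0,0,0,0.2],[0,0,0,0,0,0,0.1],[0,0,0,0,0,0,0.1],[0,0,0,0,0,0,0.1]],
], grip_force=30)

```text
clock: 2.8
position: [0.4976, -0.2597, 0.0521]
tool_rot: [1.375, 1.568, -0.253]
force: [-2.8, 1.0, 6.7]
grip_width: 0.0311
```

>>> step_arm([
  [[-0.5,0,0,0,0,0,0.1],[-1.5,0,0,0,0,0,0.1],[-3.5,0,0,0,0,0,0.1],[-6,0,0,0,0,0,0.1],[-8,0,0,0,0,0,0.1],[-8,0,0,0,0,0,0.1]],
])

```text
clock: 3.4
position: [0.4986, -0.2602, 0.1352]
tool_rot: [1.255, 1.564, -0.373]
force: [1.2, 0.8, -1.8]
grip_width: 0.0313
```

Run:
```python
from mv import *
st()
# seat-relative target y=-7mm : press y=+9mm
P=(.5283,.1676,.2746)
R=rz(P[2]); c=R@[0,.009,0]+[P[0],P[1],0]; print(c)
goal((c[0],c[1],.13),P[2],1)
b=eyes.grab_frame("side")[:,:,::-1]
cv2.imwrite("pics/d.png",cv2.resize(b[60:200,235:385],(750,700)[:2],interpolation=2)[:600])
```

```text
3.4 [ 0.4986 -0.2602  0.1352] F [ 1.21  0.83 -1.82] w 0.0313 q [ 0.64  0.6  -0.37  1.86  0.31  0.74  0.04]
[[0.007, 0.998, -0.057], [-0.003, -0.057, -0.998], [-1.0, 0.007, 0.002]]
[0.52585954 0.1762628  0.        ]
shift cm [  0.43   0.23 -43.73] rot [-0.332  0.003 -0.006] sg 1
```

View pics/d.png

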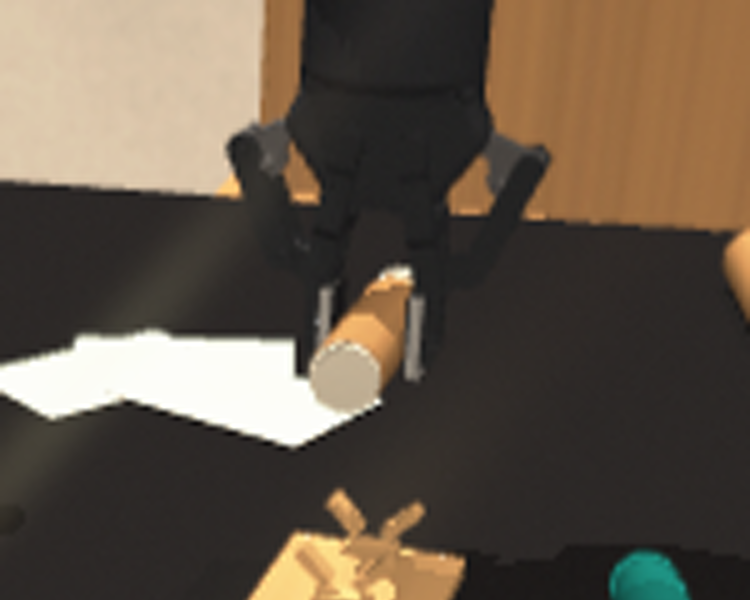

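The tube is out of the rest and hangs between the pads, with its home cap facing the side camera at (345,375) in the crop. I'll check level and offset with an overlay.

Run:
```python
from fit import *
b=eyes.grab_frame("side")[:,:,::-1].copy()
ov("side",b,(285,100,55,55),(.4973,-.2591,-.056),tubeL(0)[:4],.1281,10,"pics/e.png")
```

```text
(no output)
```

View pics/e.png

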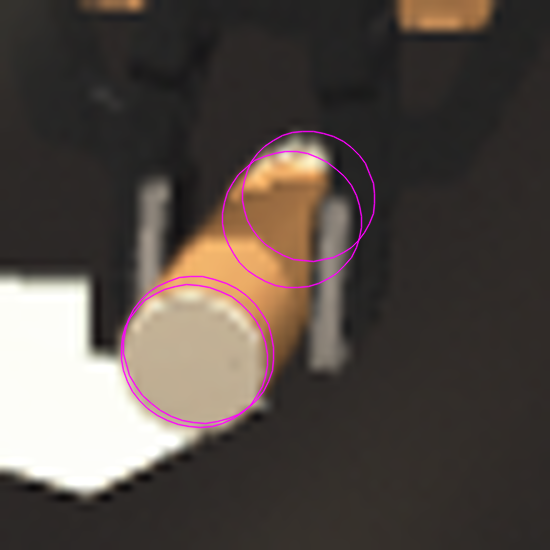

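>>> step_arm([
  [[0,0,-1.5,-0.01,0,0,0.1],[0,0,-5,-0.03,0,0,0.1],[0,0,-9.5,-0.06,0,0,0.1],[0,0,-14,-0.1,0,0,0.1],[0,0.1,-18.5,-0.14,0,0,0.1],[0,0.1,-23,-0.18,0,0,0.1],[0,0.1,-27.5,-0.22,0,0,0.1],[0,0.2,-32,-0.26,0,0,0.1],[0,0.2,-36.5,-0.3,0,0,0.1],[0,0.2,-40,-0.33,0,0,0.1]],
])

```text
clock: 4.5
position: [0.521, 0.1431, 0.1316]
tool_rot: [1.062, 1.568, -0.231]
force: [0.4, -1.0, -0.3]
grip_width: 0.031
```

Run:
```python
from mv import *
st()
P=(.5283,.1676,.2746)
R=rz(P[2]); c=R@[0,.008,0]+[P[0],P[1],0]; print(c)
goal((c[0],c[1],.10),P[2],1)
```

```text
4.5 [0.521  0.1431 0.1316] F [ 0.38 -0.96 -0.33] w 0.031 q [-0.04  0.59 -0.46  1.91  0.39  0.73 -0.45]
[[0.002, 0.962, 0.274], [-0.001, 0.274, -0.962], [-1.0, 0.002, 0.001]]
[0.5261307  0.17530027 0.        ]
shift cm [ 3.16  1.37 -2.96] rot [ 0.003  0.001 -0.002] sg 1
```

>>> step_arm([
  [[0,0.5,-1.5,0,0,0,0.1],[0,1.3,-2.9,0,0,0,0.1],[1.2,1.4,-3,0.003,0,-0.002,0.1],[2.5,1.4,-3,0.003,0,-0.002,0.1],[2.8,1.4,-3,0.003,0,-0.002,0.1],[2.8,1.4,-3,0.003,0,-0.002,0.1]],
])

```text
clock: 5.1
position: [0.5259, 0.1745, 0.1025]
tool_rot: [-0.781, 1.568, -2.079]
force: [0.2, -0.6, -0.6]
grip_width: 0.0309
```

Run:
```python
from fit import *
from mv import *
st()
P=(.5283,.1676,.2746)
R=rz(P[2]); c=R@[0,.008,0]+[P[0],P[1],0]
goal((c[0],c[1],.052),P[2],1)
p=cur()[0]; q=p+R@[0,.001,-.008]
b=eyes.grab_frame("side")[:,:,::-1].copy();t=eyes.grab_frame("top")[:,:,::-1].copy()
ov("side",b,(180,180,110,165),(q[0],q[1],P[2]),tubeL(0)[:4],q[2],3.6,"pics/f1.png")
ov("top",t,(115,140,130,100),(q[0],q[1],P[2]),tubeL(0)[:4],q[2],3,"pics/f2.png")
a,b=cv2.imread("pics/f1.png"),cv2.imread("pics/f2.png")
o=np.zeros((600,800,3),np.uint8);o[:a.shape[0],:a.shape[1]]=a;o[:b.shape[0],400:400+b.shape[1]]=b;cv2.imwrite("pics/f.png",o)
```

```text
5.1 [0.5259 0.1745 0.1025] F [ 0.24 -0.63 -0.56] w 0.0309 q [-0.11  0.65 -0.44  1.89  0.42  0.7  -0.52]
[[-0.001, 0.963, 0.27], [-0.002, 0.27, -0.963], [-1.0, -0.002, 0.002]]
shift cm [ 5.05  0.05 -0.08] rot [-0.001  0.002  0.002] sg 1
```

View pics/f.png

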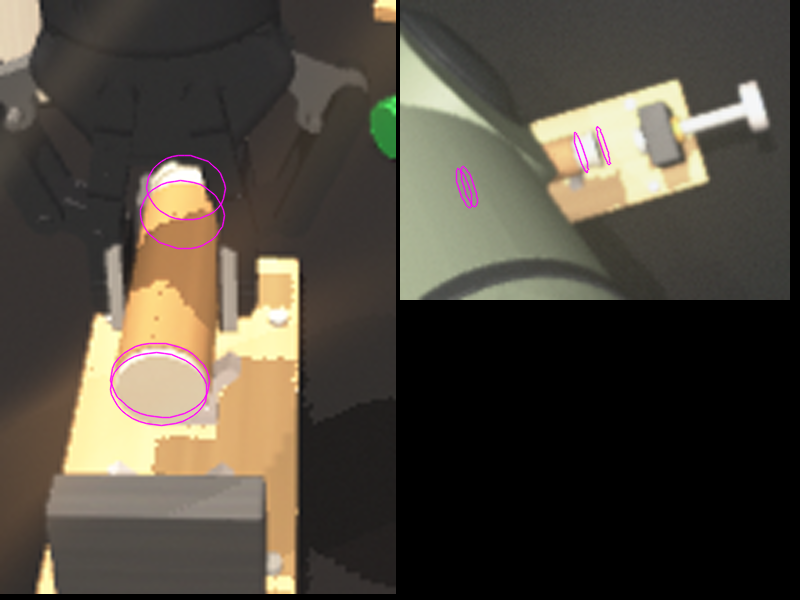

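The tube hangs over the cradle, with its home cap at (160,385) in the left panel facing the back stop and the proud cap at (590,150) in the right panel towards the plunger. Next I'll lower it gently.

>>> step_arm([
  [[1,0.05,-0.08,0,0,0,0.1],[2.2,0.05,-0.08,0,0,0.002,0.1],[3.4,0.05,-0.08,0,0,0.002,0.1],[4.2,0.05,-0.08,0,0,0.002,0.1],[4.6,0.05,-0.08,0,0,0.002,0.1],[4.7,0.05,-0.08,0,0,0.002,0.1]],
])

```text
clock: 5.8
position: [0.5264, 0.176, 0.0559]
tool_rot: [0.722, 1.569, -0.575]
force: [0.1, -0.4, -0.5]
grip_width: 0.0314
```

Run:
```python
from mv import *
st()
P=(.5283,.1676,.2746)
R=rz(P[2]); c=R@[0,.008,0]+[P[0],P[1],0]
goal((c[0],c[1],.052),P[2],1)
```

```text
5.8 [0.5264 0.176  0.0559] F [ 0.06 -0.36 -0.48] w 0.0314 q [-0.15  0.72 -0.39  1.9   0.47  0.61 -0.57]
[[0.002, 0.963, 0.27], [-0.001, 0.27, -0.963], [-1.0, 0.001, 0.001]]
shift cm [ 0.39 -0.05  0.06] rot [-0.001  0.001 -0.001] sg 1
```

>>> step_arm([
  [[0.15,0,0,0,0,0,0.1],[0.3,0,0,0,0,0,0.1],[0.4,0,0,0,0,0,0.1],[0.45,0,0,0,0,0,0.1]],
])

```text
clock: 6.2
position: [0.527, 0.1762, 0.0521]
tool_rot: [1.083, 1.568, -0.214]
force: [-0.8, -1.0, 14.3]
grip_width: 0.0313
```

>>> step_arm([
  [[-0.15,0,0,0,0,0,0.1],[-0.15,0,0,0,0,0,0.4],[-0.15,0,0,0,0,0,0.5],[-0.15,0,0,0,0,0,0.6],[-0.15,0,0,0,0,0,0.7],[-0.15,0,0,0,0,0,0.8]],
])

```text
clock: 6.8
position: [0.527, 0.1761, 0.0535]
tool_rot: [1.044, 1.568, -0.253]
force: [0.4, 0.0, 0.3]
grip_width: 0.0679
```

>>> step_arm([
  [[-1,0,0,0,0,0,0.8],[-3,0,0,0,0,0,0.8],[-6,0,0,0,0,0,0.8],[-9,0,0,0,0,0,0.8],[-11,0,0,0,0,0,0.8],[-12,0,0,0,0,0,0.8]],
])

```text
clock: 7.4
position: [0.5272, 0.1764, 0.1759]
tool_rot: [1.311, 1.566, 0.013]
force: [-0.1, -0.7, -1.2]
grip_width: 0.0682
```

Run:
```python
from fit import *
from mv import *
st()
P=(.5283,.1676,.2746)
R=rz(P[2]); q=R@[0,.009,.045]+[P[0],P[1],0]
b=eyes.grab_frame("side")[:,:,::-1].copy()
ov("side",b,(180,180,110,165),(q[0],q[1],P[2]),tubeL(0)[:4],q[2],3.6,"pics/g.png")
```

```text
7.4 [0.5272 0.1764 0.1759] F [-0.12 -0.71 -1.16] w 0.0682 q [-0.07  0.55 -0.49  1.84  0.34  0.83 -0.47]
[[0.005, 0.963, 0.27], [0.0, 0.27, -0.963], [-1.0, 0.005, 0.001]]
```

View pics/g.png

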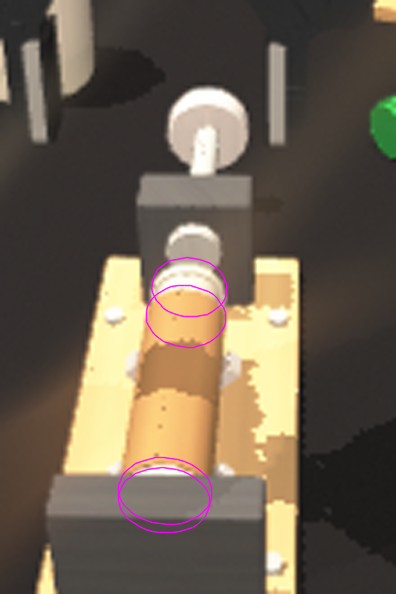

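The tube lies in both saddles in line with the foot: its home cap is at (165,475) before the back stop, and the proud cap at (188,280) is clear of the foot at (193,245). Next I'll go behind the knob.

Run:
```python
from mv import *
P=(.5283,.1676,.2746)
R=rz(P[2]); c=R@[0,-.212,0]+[P[0],P[1],0]
goal((c[0],c[1],.15),P[2],1)
```

```text
shift cm [ 2.66 -0.15 22.07] rot [-0.001  0.001 -0.006] sg 1
```

>>> step_arm([
  [[0,0,1.5,0,0,0,0.6],[0,0,4.5,0,0,0,0.4],[0,0,8.5,0,0,0,0.2],[0.5,0,12.5,0,0,0,0],[1,-0.1,16,0,0,0,0],[1.5,-0.15,19,0,0,-0.006,0],[2,-0.15,21,0,0,-0.006,0],[2.6,-0.15,22.1,0,0,-0.006,0],[2.6,-0.15,22.1,0,0,-0.006,0],[2.6,-0.15,22.1,0,0,-0.006,0]],
], grip_force=60)

```text
clock: 8.45
position: [0.5854, -0.0358, 0.1502]
tool_rot: [-1.044, 1.57, -2.34]
force: [0.1, -0.3, -0.4]
grip_width: 0.0002
```

Run:
```python
from fit import *
from mv import *
st()
P=(.5283,.1676,.2746)
R=rz(P[2]); c=R@[0,-.212,0]+[P[0],P[1],0]
goal((c[0],c[1],.052),P[2],1)
t=eyes.grab_frame("top")[:,:,::-1].copy();s=eyes.grab_frame("side")[:,:,::-1].copy()
ov("top",t,(100,80,200,150),(P[0],P[1],P[2]),[circ(-.182,.02)+[0,0,.045]]+[l+[0,.009,.045] for l in tubeL(0)],0,4,"pics/i.png")
cv2.imwrite("pics/j.png",cv2.resize(s[90:340,150:350],(600,600)[:2],interpolation=2))
```

```text
8.45 [ 0.5854 -0.0358  0.1502] F [ 0.08 -0.35 -0.36] w 0.0002 q [ 0.28  0.62 -0.46  1.78  0.36  0.83 -0.08]
[[-0.001, 0.963, 0.271], [-0.001, 0.271, -0.963], [-1.0, -0.001, 0.001]]
shift cm [9.82 0.02 0.07] rot [-0.     0.001  0.001] sg 1
```

View pics/i.png

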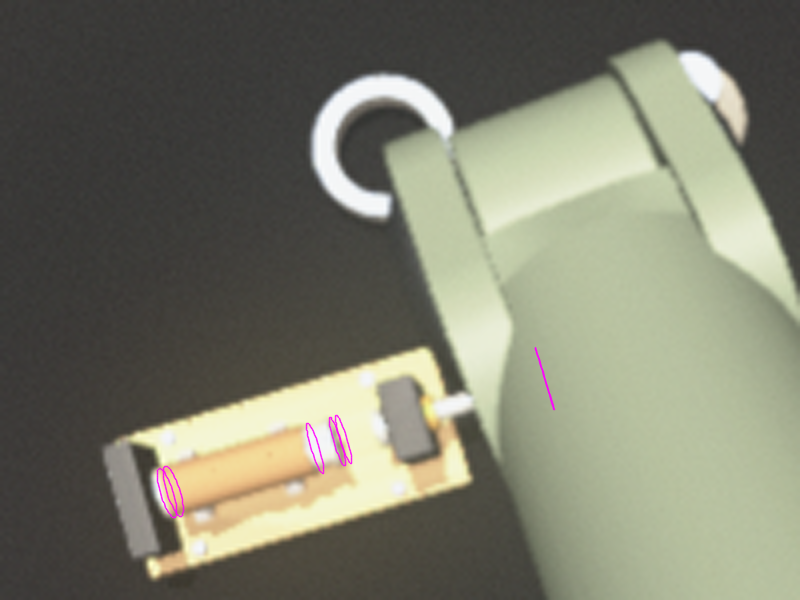

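View pics/j.png

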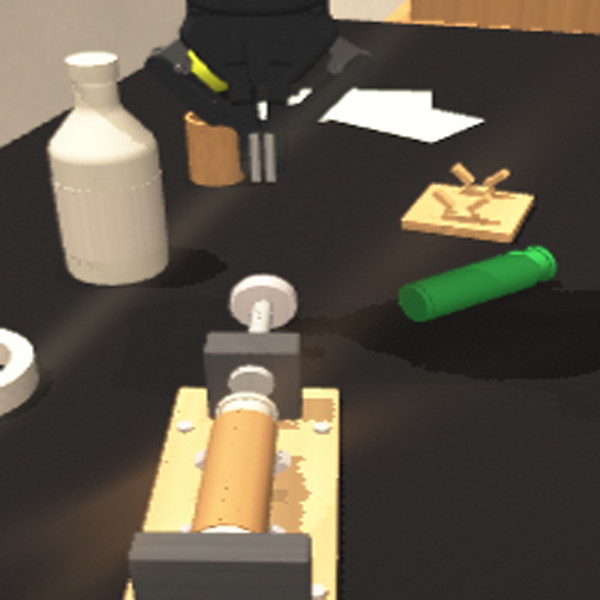

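Run:
```python
from mv import *
s=eyes.grab_frame("side")[:,:,::-1].copy()
cv2.imwrite("pics/k.png",cv2.resize(s[0:200,100:360],None,fx=3,fy=3,interpolation=2))
for z in(.2,.3,.35,.4): print(z,ray("top",(265,91),z),ray("top",(198,116),z))
for z in (.052,.15,.2,.25,.3): print(z,proj("side",[[.5854,-.0358,z]]))
print(proj("top",[[.70,-.10,.19],[.70,-.10,.0]]),proj("side",[[.70,-.10,.19],[.70,-.10,0]]))
```

```text
0.2 [ 0.73585033 -0.07772615  0.2       ] [0.68514443 0.06328518 0.2       ]
0.3 [ 0.70464236 -0.07351621  0.3       ] [0.66000336 0.05062326 0.3       ]
0.35 [ 0.68903837 -0.07141124  0.35      ] [0.64743283 0.0442923  0.35      ]
0.4 [ 0.67343438 -0.06930627  0.4       ] [0.6348623  0.03796134 0.4       ]
0.052 [[238.49875043 201.6765666 ]]
0.15 [[236.93960132 152.61240448]]
0.2 [[236.04837686 124.64262466]]
0.25 [[235.08106938  94.34675791]]
0.3 [[234.02697206  61.40487823]]
[[275.75009782 108.8083733 ]
 [271.26845216 128.09964133]] [[190.55105197 113.75825191]
 [198.54809765 200.31238958]]
```

View pics/k.png

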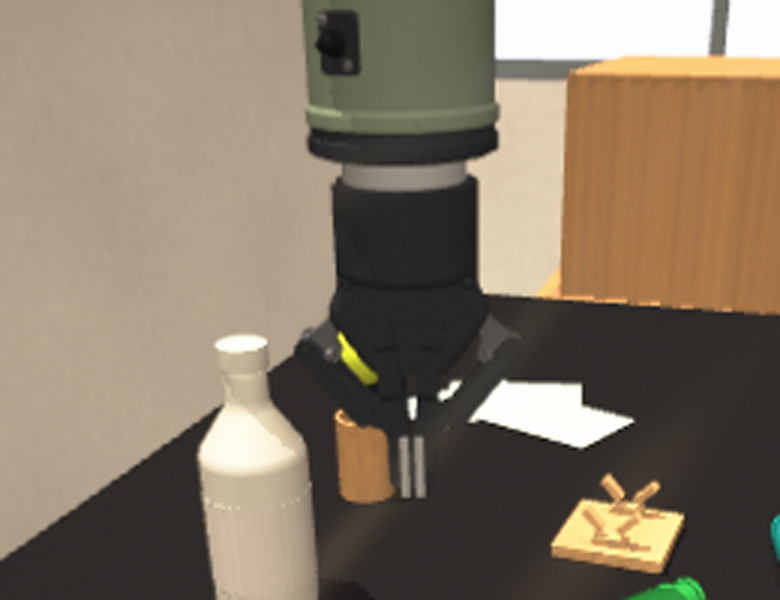

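The bottle stands well clear and the arm's wide flange stays above its top, so I'll descend behind the knob.

>>> step_arm([
  [[1.5,0.1,0.05,0,0,0,0],[4,0.1,0.05,0,0,0,0],[6.5,0.1,0.05,0,0,0,0],[8.5,0.1,0.05,0,0,0,0],[9.5,0.1,0.05,0,0,0,0],[9.8,0.1,0.05,0,0,0,0],[9.8,0.1,0.05,0,0,0,0],[9.8,0.1,0.05,0,0,0,0]],
])

```text
clock: 9.4
position: [0.5874, -0.0357, 0.0537]
tool_rot: [0.619, 1.569, -0.677]
force: [0.0, 0.5, 0.1]
grip_width: -0.0002
```

```bash
cat > q.py <<'E'
from mv import *
st();P=(.5283,.1676,.2746);R=rz(P[2])
p,Rc,s=cur();print("press frame TCP mm",(R.T@(p-[P[0],P[1],0])*1e3).round(2),"F press",(R.T@np.array(s["force"])).round(2))
E
python3 q.py
python3 - <<'E'
from mv import *
s=eyes.grab_frame("side")[:,:,::-1].copy()
cv2.imwrite("pics/l.png",cv2.resize(s[120:280,150:300],None,fx=3.7,fy=3.7,interpolation=2))
goal(rz(.2746)@[0,-.212,0]+[.5283,.1676,.052],.2746,1)
E
```

```text
9.4 [ 0.5874 -0.0357  0.0537] F [0.03 0.5  0.11] w -0.0002 q [ 0.23  0.76 -0.39  1.81  0.45  0.65 -0.15]
[[0.001, 0.962, 0.272], [-0.001, 0.272, -0.962], [-1.0, 0.001, 0.002]]
press frame TCP mm [   1.73 -211.67   53.67] F press [0.17 0.47 0.11]
shift cm [ 0.17 -0.18  0.02] rot [ 0.001  0.002 -0.001] sg 1
```

View pics/l.png

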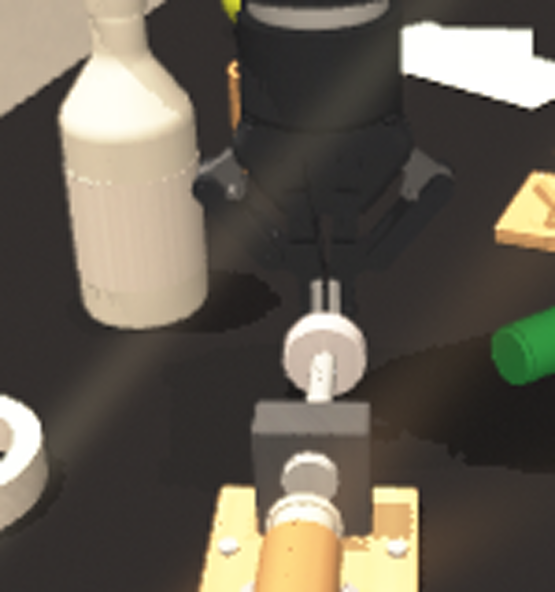

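The shut fingers at (325,300) are centred behind the knob at (325,352). Now I'll push slowly.

>>> step_arm([
  [[0,0,-0.4,0,0,0,0],[0,0,-0.8,0,0,0,0],[0,0,-1.2,0,0,0,0],[0,0,-1.6,0,0,0,0],[0,0,-2.0,0,0,0,0],[0,0,-2.4,0,0,0,0],[0,0,-2.4,0,0,0,0]],
])

```text
clock: 10.15
position: [0.5808, -0.0121, 0.0538]
tool_rot: [0.652, 1.569, -0.643]
force: [1.0, -1.2, 1.6]
grip_width: -0.0001
```

```bash
python3 q.py
```

```text
10.15 [ 0.5808 -0.0121  0.0538] F [ 1.   -1.24  1.56] w -0.0001 q [ 0.19  0.75 -0.39  1.83  0.45  0.64 -0.19]
[[0.002, 0.962, 0.272], [-0.001, 0.272, -0.962], [-1.0, 0.001, 0.002]]
press frame TCP mm [   1.78 -187.22   53.76] F press [ 0.62 -1.46  1.56]
```

>>> step_arm([
  [[0,0,-0.2,0,0,0,0],[0,0,-0.4,0,0,0,0],[0,0,-0.6,0,0,0,0],[0,0,-0.8,0,0,0,0],[0,0,-0.8,0,0,0,0]],
])

```text
clock: 10.65
position: [0.5786, -0.0041, 0.0538]
tool_rot: [0.726, 1.569, -0.568]
force: [0.6, -2.2, 0.4]
grip_width: -0.0001
```

```bash
python3 q.py|tail -1
```

```text
press frame TCP mm [   1.83 -178.85   53.76] F press [ 0.03 -2.27  0.36]
```

>>> step_arm([
  [[0,0,-0.15,0,0,0,0],[0,0,-0.3,0,0,0,0],[0,0,-0.45,0,0,0,0],[0,0,-0.6,0,0,0,0],[0,0,-0.6,0,0,0,0]],
])

```text
clock: 11.15
position: [0.5768, 0.002, 0.0537]
tool_rot: [0.727, 1.569, -0.567]
force: [1.8, -2.3, 0.6]
grip_width: -0.0001
```

```bash
python3 q.py|tail -1
python3 - <<'E'
from mv import *
s=eyes.grab_frame("side")[:,:,::-1].copy()
cv2.imwrite("pics/m.png",cv2.resize(s[200:360,170:290],None,fx=3.7,fy=3.7,interpolation=2))
E
```

```text
press frame TCP mm [   1.81 -172.59   53.72] F press [ 1.12 -2.74  0.6 ]
```

View pics/m.png

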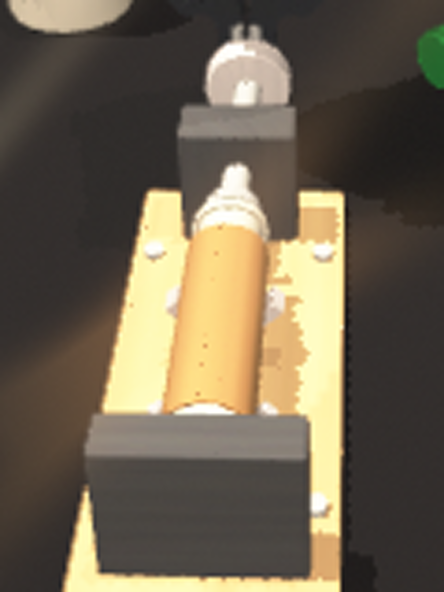

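The foot has just about reached the cap at (233,195), and the tube is still short of the stop. I'll keep pushing in small steps.

>>> step_arm([
  [[0,0,-0.1,0,0,0,0],[0,0,-0.2,0,0,0,0],[0,0,-0.3,0,0,0,0],[0,0,-0.4,0,0,0,0],[0,0,-0.4,0,0,0,0]],
])

```text
clock: 11.7
position: [0.5758, 0.0058, 0.0537]
tool_rot: [0.723, 1.569, -0.571]
force: [1.1, -1.8, -0.1]
grip_width: 0.0
```

>>> step_arm([
  [[0,0,-0.1,0,0,0,0],[0,0,-0.2,0,0,0,0],[0,0,-0.3,0,0,0,0],[0,0,-0.3,0,0,0,0]],
])

```text
clock: 12.1
position: [0.5749, 0.0088, 0.0537]
tool_rot: [0.732, 1.569, -0.562]
force: [0.4, -2.1, 1.2]
grip_width: 0.0002
```

```bash
python3 q.py|tail -1
```

```text
press frame TCP mm [   1.83 -165.46   53.75] F press [-0.2  -2.17  1.15]
```

>>> step_arm([
  [[0,0,-0.1,0,0,0,0],[0,0,-0.2,0,0,0,0],[0,0,-0.3,0,0,0,0],[0,0,-0.3,0,0,0,0]],
])

```text
clock: 12.5
position: [0.5741, 0.0119, 0.0538]
tool_rot: [0.752, 1.569, -0.542]
force: [0.1, -2.2, 1.3]
grip_width: -0.0002
```

>>> step_arm([
  [[0,0,-0.1,0,0,0,0],[0,0,-0.2,0,0,0,0],[0,0,-0.2,0,0,0,0]],
])

```text
clock: 12.8
position: [0.5738, 0.0129, 0.0538]
tool_rot: [0.512, 1.568, -0.783]
force: [4.2, -8.2, 0.1]
grip_width: 0.0002
```

```bash
python3 q.py|tail -1
```

```text
press frame TCP mm [   1.86 -161.21   53.78] F press [ 1.84 -9.03  0.12]
```

First stop felt, about 9 N. The cap should now slide.

>>> step_arm([
  [[0,0,-0.1,0,0,0,0],[0,0,-0.2,0,0,0,0],[0,0,-0.2,0,0,0,0]],
])

```text
clock: 13.1
position: [0.5735, 0.0139, 0.0538]
tool_rot: [0.37, 1.567, -0.926]
force: [3.8, -7.5, 0.5]
grip_width: 0.0001
```

>>> step_arm([
  [[0,0,-0.1,0,0,0,0],[0,0,-0.2,0,0,0,0],[0,0,-0.2,0,0,0,0]],
])

```text
clock: 13.4
position: [0.5732, 0.0148, 0.0538]
tool_rot: [0.3, 1.566, -0.996]
force: [4.0, -8.2, -0.6]
grip_width: 0.0001
```

>>> step_arm([
  [[0,0,-0.1,0,0,0,0],[0,0,-0.2,0,0,0,0],[0,0,-0.2,0,0,0,0]],
])

```text
clock: 13.7
position: [0.573, 0.0157, 0.0538]
tool_rot: [0.253, 1.565, -1.044]
force: [3.2, -9.4, -0.3]
grip_width: 0.0
```

```bash
python3 q.py|tail -1
```

```text
press frame TCP mm [   1.8  -158.31   53.82] F press [ 0.52 -9.92 -0.34]
```

>>> step_arm([
  [[0,0,-0.1,0,0,0,0],[0,0,-0.2,0,0,0,0],[0,0,-0.2,0,0,0,0],[0,0,-0.2,0,0,0,0]],
])

```text
clock: 14.1
position: [0.5727, 0.0166, 0.0538]
tool_rot: [0.221, 1.564, -1.077]
force: [4.6, -7.4, -1.1]
grip_width: 0.0001
```

>>> step_arm([
  [[0,0,-0.1,0,0,0,0],[0,0,-0.2,0,0,0,0],[0,0,-0.2,0,0,0,0],[0,0,-0.2,0,0,0,0]],
])

```text
clock: 14.5
position: [0.5724, 0.0175, 0.0538]
tool_rot: [0.198, 1.562, -1.101]
force: [3.5, -8.0, -0.3]
grip_width: -0.0001
```

>>> step_arm([
  [[0,0,-0.1,0,0,0,0],[0,0,-0.2,0,0,0,0],[0,0,-0.2,0,0,0,0],[0,0,-0.2,0,0,0,0]],
])

```text
clock: 14.9
position: [0.5722, 0.0185, 0.0539]
tool_rot: [0.187, 1.561, -1.112]
force: [4.3, -8.2, -0.3]
grip_width: -0.0001
```

```bash
python3 q.py|tail -1
```

```text
press frame TCP mm [   1.8  -155.45   53.86] F press [ 1.91 -9.06 -0.26]
```

>>> step_arm([
  [[0,0,-0.1,0,0,0,0],[0,0,-0.2,0,0,0,0],[0,0,-0.25,0,0,0,0],[0,0,-0.25,0,0,0,0]],
])

```text
clock: 15.3
position: [0.5718, 0.0198, 0.0539]
tool_rot: [0.17, 1.56, -1.131]
force: [3.7, -8.4, -0.1]
grip_width: 0.0
```

>>> step_arm([
  [[0,0,-0.1,0,0,0,0],[0,0,-0.2,0,0,0,0],[0,0,-0.25,0,0,0,0],[0,0,-0.25,0,0,0,0]],
])

```text
clock: 15.7
position: [0.5714, 0.0211, 0.0539]
tool_rot: [0.154, 1.559, -1.147]
force: [3.7, -8.6, 0.5]
grip_width: -0.0002
```

```bash
python3 q.py|tail -4
python3 - <<'E'
from mv import *
s=eyes.grab_frame("side")[:,:,::-1].copy()
cv2.imwrite("pics/n.png",cv2.resize(s[200:360,170:290],None,fx=3.7,fy=3.7,interpolation=2))
E
```

```text
15.7 [0.5714 0.0211 0.0539] F [ 3.75 -8.63  0.49] w -0.0002 q [ 0.11  0.74 -0.37  1.86  0.45  0.62 -0.27]
[[0.005, 0.964, 0.266], [-0.011, 0.266, -0.964], [-1.0, 0.002, 0.012]]
press frame TCP mm [   1.77 -152.68   53.88] F press [ 1.27 -9.32  0.49]
```

View pics/n.png

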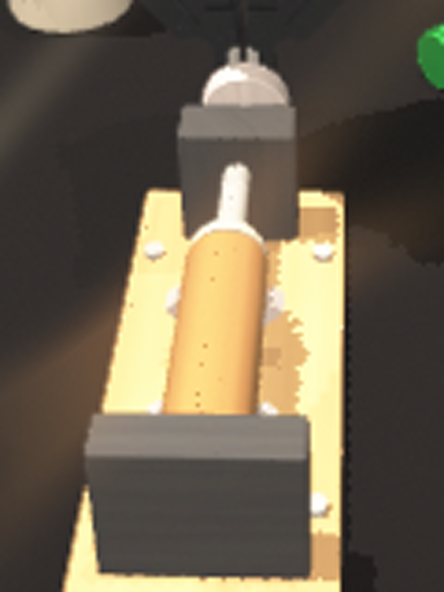

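The tube is now against the back stop, with the cap and foot at (230,225). I'll keep going until the second stop.

>>> step_arm([
  [[0,0,-0.1,0,0,0,0],[0,0,-0.2,0,0,0,0],[0,0,-0.22,0,0,0,0],[0,0,-0.22,0,0,0,0]],
])

```text
clock: 16.15
position: [0.5711, 0.0221, 0.0539]
tool_rot: [0.145, 1.557, -1.158]
force: [4.8, -9.1, 0.4]
grip_width: -0.0
```

>>> step_arm([
  [[0,0,-0.1,0,0,0,0],[0,0,-0.2,0,0,0,0],[0,0,-0.22,0,0,0,0],[0,0,-0.22,0,0,0,0]],
])

```text
clock: 16.55
position: [0.5708, 0.0231, 0.0539]
tool_rot: [0.132, 1.556, -1.171]
force: [4.8, -7.6, 1.3]
grip_width: 0.0002
```

>>> step_arm([
  [[0,0,-0.1,0,0,0,0],[0,0,-0.2,0,0,0,0],[0,0,-0.2,0,0,0,0],[0,0,-0.2,0,0,0,0]],
])

```text
clock: 16.95
position: [0.5706, 0.024, 0.0539]
tool_rot: [0.127, 1.555, -1.178]
force: [3.1, -7.7, 0.6]
grip_width: 0.0002
```

```bash
python3 q.py|tail -1
```

```text
press frame TCP mm [   1.74 -149.69   53.91] F press [ 0.93 -8.24  0.59]
```

>>> step_arm([
  [[0,0,-0.1,0,0,0,0],[0,0,-0.2,0,0,0,0],[0,0,-0.2,0,0,0,0],[0,0,-0.2,0,0,0,0]],
])

```text
clock: 17.35
position: [0.5704, 0.0244, 0.0539]
tool_rot: [0.116, 1.553, -1.189]
force: [5.2, -10.7, 0.1]
grip_width: 0.0
```

>>> step_arm([
  [[0,0,-0.1,0,0,0,0],[0,0,-0.2,0,0,0,0],[0,0,-0.2,0,0,0,0],[0,0,-0.2,0,0,0,0]],
])

```text
clock: 17.75
position: [0.5704, 0.0244, 0.0539]
tool_rot: [0.1, 1.551, -1.207]
force: [5.7, -12.7, -0.6]
grip_width: 0.0001
```

```bash
python3 q.py|tail -1
```

```text
press frame TCP mm [   1.64 -149.24   53.92] F press [  2.06 -13.75  -0.61]
```

Second stop felt: motion has ceased and force is at 13.8 N. I'll lean a little more and hold.

>>> step_arm([
  [[0,0,-0.2,0,0,0,0],[0,0,-0.22,0,0,0,0],[0,0,-0.23,0,0,0,0],[0,0,-0.23,0,0,0,0]],
])

```text
clock: 18.15
position: [0.5704, 0.0244, 0.054]
tool_rot: [0.097, 1.549, -1.212]
force: [6.8, -14.9, -1.0]
grip_width: 0.0003
```

```bash
python3 q.py|tail -1;python3 q.py|tail -1
```

```text
press frame TCP mm [   1.65 -149.21   54.  ] F press [  2.52 -16.16  -0.95]
press frame TCP mm [   1.65 -149.21   54.  ] F press [  2.52 -16.16  -0.95]
```

>>> step_arm([
  [[0,0,-0.23,0,0,0,0],[0,0,-0.23,0,0,0,0],[0,0,-0.23,0,0,0,0],[0,0,-0.23,0,0,0,0]],
])

```text
clock: 18.55
position: [0.5704, 0.0244, 0.054]
tool_rot: [0.093, 1.546, -1.218]
force: [6.3, -15.1, -0.4]
grip_width: 0.0001
```

```bash
python3 q.py|tail -1
python3 - <<'E'
from mv import *
s=eyes.grab_frame("side")[:,:,::-1].copy()
cv2.imwrite("pics/o.png",cv2.resize(s[200:360,170:290],None,fx=3.7,fy=3.7,interpolation=2))
t=eyes.grab_frame("top")[:,:,::-1].copy()
cv2.imwrite("pics/o2.png",cv2.resize(t[150:235,120:245],None,fx=6,fy=6,interpolation=2))
E
python3 q.py|tail -1
```

```text
press frame TCP mm [   1.65 -149.24   54.04] F press [  1.99 -16.24  -0.44]
press frame TCP mm [   1.64 -149.25   54.03] F press [  1.76 -15.97  -0.77]
```

View pics/o2.png

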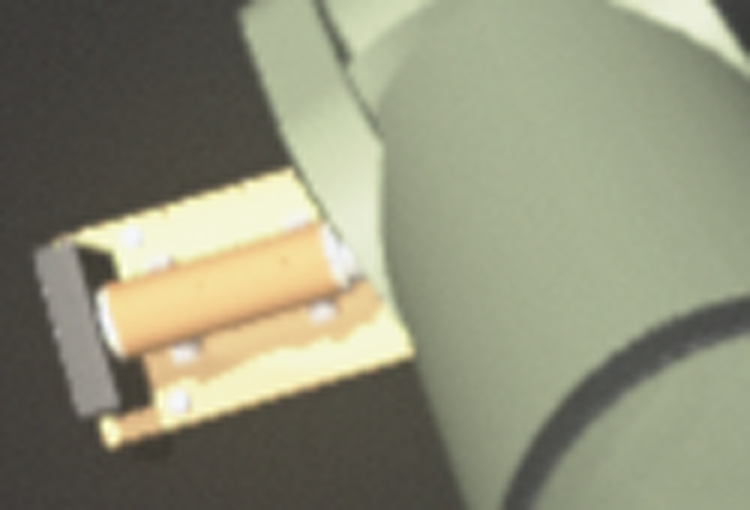

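It held about 16 N for nearly 1 s. The cap flange at (340,250) sits at the cardboard, and the tube is against the stop at (100,310). Now I'll back off along the axis, then up.

>>> step_arm([
  [[0,0,0.3,0,0,0,0],[0,0,1,0,0,0,0],[0,0,2,0,0,0,0],[0,0,3,0,0,0,0],[0,0,4,0,0,0,0],[0,0,5,0,0,0,0],[0,0,6,0,0,0,0],[0,0,7,0,0,0,0],[0,0,7,0,0,0,0],[0,0,7,0,0,0,0]],
])

```text
clock: 19.65
position: [0.5883, -0.0432, 0.0557]
tool_rot: [0.096, 1.547, -1.215]
force: [0.7, 0.0, 0.1]
grip_width: -0.0001
```

```bash
python3 q.py|tail -1
```

```text
press frame TCP mm [   0.62 -219.13   55.73] F press [ 0.66 -0.14  0.13]
```

Next: straight up, then back towards the base side to clear the view.

>>> step_arm([
  [[-1,0,0,0,0,0,0],[-3,0,0,0,0,0,0],[-6,0,0,0,0,0,0],[-9,0,0,0,0,0,0],[-12,0,0,0,0,0,0],[-14,0,2,0,0,0,0],[-15,-2,5,0,0,0,0],[-15,-4,8,0,0,0,0],[-15,-6,11,0,0,0,0],[-15,-7,12,0,0,0,0]],
])

```text
clock: 20.65
position: [0.549, -0.1767, 0.2092]
tool_rot: [0.075, 1.545, -1.238]
force: [-0.8, -0.8, -1.0]
grip_width: -0.0001
```

Run:
```python
from fit import *
from mv import *
st()
P=(.5283,.1676,.2746)
t=eyes.grab_frame("top")[:,:,::-1].copy();s=eyes.grab_frame("side")[:,:,::-1].copy()
cv2.imwrite("pics/p.png",s);cv2.imwrite("pics/ptop.png",t)
K=[circ(-.182,.02)+[0,0,.045]]
ov("top",t,(120,100,180,130),P,K,0,4,"pics/p1.png")
cv2.imwrite("pics/p2.png",cv2.resize(s[190:360,170:290],None,fx=3.5,fy=3.5,interpolation=2))
```

```text
20.65 [ 0.549  -0.1767  0.2092] F [-0.76 -0.8  -0.96] w -0.0001 q [ 0.52  0.52 -0.46  1.77  0.31  0.91  0.19]
[[0.008, 0.967, 0.254], [-0.024, 0.254, -0.967], [-1.0, 0.002, 0.025]]
```

View pics/p1.png

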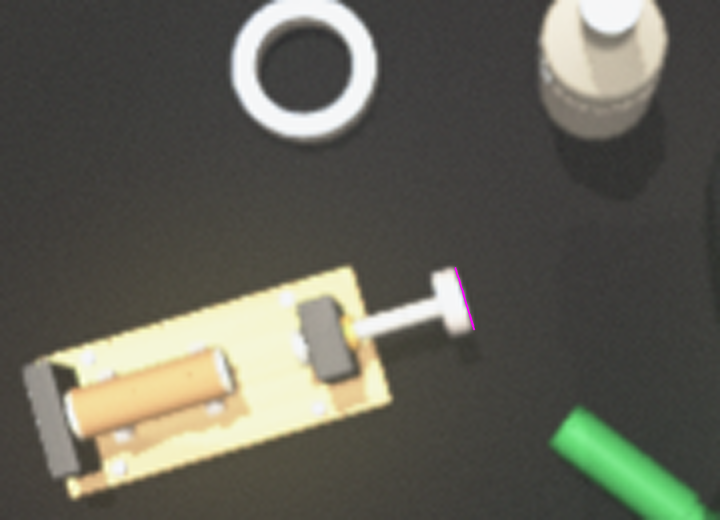

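View pics/p2.png

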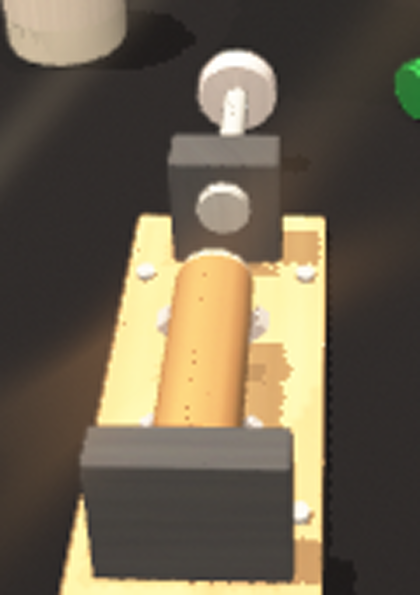

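View pics/p.png

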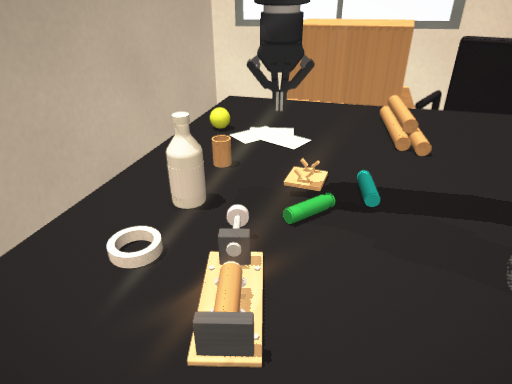

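Run:
```python
import cv2
t=cv2.imread("pics/ptop.png");cv2.imwrite("pics/r.png",cv2.resize(t[180:215,130:185],None,fx=14,fy=14,interpolation=2))
```

```text
(no output)
```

View pics/r.png

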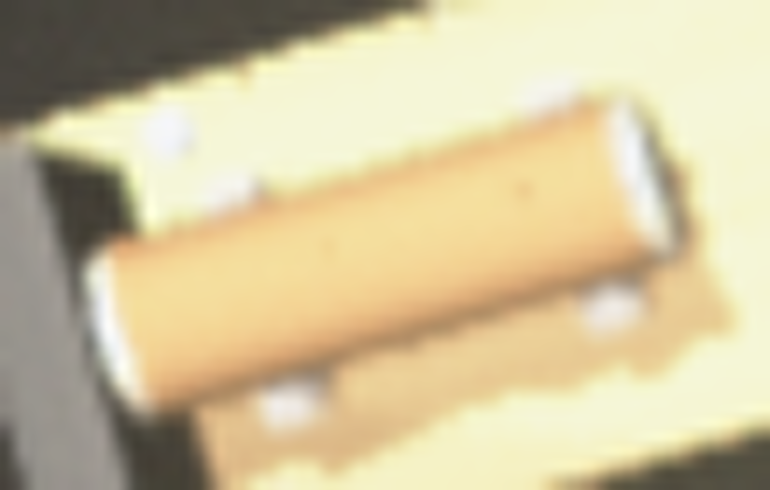

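Both flanges, at (120,330) and (645,175), look equally thin and no stem shows, so the cap is home. The plunger is out and the bystanders haven't moved, so I'll hand in.

>>> step_arm([
  [[0,0,0,0,0,0,0],[0,0,0,0,0,0,0],[0,0,0,0,0,0,0]],
])

```text
clock: 21.05
position: [0.5497, -0.174, 0.2091]
tool_rot: [0.092, 1.546, -1.219]
force: [0.4, 0.7, -0.6]
grip_width: 0.0001
```

```bash
python3 -c "
from workcell import bot
print(bot.job_done())"
```

```text
the job is handed in; nothing more can be done
None
```

I laid the brown tube in the press cradle with its loose cap towards the plunger and pressed the cap home. I felt the first stop at about 9 N, and the second about 12 mm further on. I leaned on that with about 16 N for nearly a second (highest reading about 16.4 N), let the plunger spring back, and handed in at 21 s of the 72 s.

In the last pictures no cap stem shows, the tube lies in both saddles, the knob is back at its rest position and the bystanders have not visibly moved. The one disagreement was in my first fit of the press pose: I had assumed the base was centred on the press's origin, when it sits about 14 mm towards the plunger. After correction it was still off by about 2–3 mm sideways, which the saddles took up.

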